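# Nest the melting pans with their handles fanned

### The job

Stack the three chocolate melting pans away on the dark drying mat. The middle pan was dropped crookedly into the big one, its handle lying on top of the big pan's handle: first push its handle round sideways, without lifting the pan out, until it drops down flat in the big pan with the two handles well apart. Then slide the two along the counter, without lifting them, until the big pan stands wholly on the mat; last, lower the small pan (do not drop it) into the middle one so that it sits flat on the bottom, all three handles fanned well apart, and leave the other things on the counter where they are.

Things in the scene. Friction and masses are not known exactly. Their poses are not given: they have to be found in the camera images.
- big_pot (a point): steel saucepan, largest, about 0.8 kg, on the counter. Rim 120 mm across, base 104, 60 high, wall 3, floor 5. A 14 wide steel strap rises from the rim to a black grip 70 long, 18 wide, 22 high, sloping up 8 degrees. Point on the pot's axis, 30 above the underside; the handle points along -x, z up.
- middle_pot (a point): steel saucepan, mid-sized, 0.3 kg; starts cocked in the big pan, grip resting on the big pan's grip. Home, this point is 5 above the big pan's, with 6 mm side play. Rim 101 mm across, base 85, 60 high, wall 3, floor 5. A 14 wide steel strap rises from the rim to a black grip 70 long, 18 wide, 22 high, sloping up 8 degrees. Point on the pot's axis, 30 above the underside; the handle points along -x, z up.
- small_pot (a point): steel saucepan, smallest, 0.2 kg, standing alone. Home in the middle pan this point is 5 above the middle pan's. Rim 82 mm across, base 66, 60 high, wall 3, floor 5. A 14 wide steel strap rises from the rim to a black grip 70 long, 18 wide, 22 high, sloping up 8 degrees. Point on the pot's axis, 30 above the underside; the handle points along -x, z up.
- big_grip (a point): middle of the big pan's black grip (the grip runs 35 mm to either side of it along x, 9 to either side along y and 11 up and down); 112 mm out from the pot's axis and 77 mm above the pan's underside. Axes as the pan's.
- middle_grip (a point): middle of the middle pan's black grip (the grip runs 35 mm to either side of it along x, 9 to either side along y and 11 up and down); 109 mm out from the pot's axis and 83 mm above the pan's underside. Axes as the pan's.
- small_grip (a point): middle of the small pan's black grip (the grip runs 35 mm to either side of it along x, 9 to either side along y and 11 up and down); 103 mm out from the pot's axis and 86 mm above the pan's underside. Axes as the pan's.
- mat_center (a point): centre of the top of the thin dark ribbed silicone drying mat, 170 x 170 mm and only 1 thick, lying flat on the counter (no step to climb); x and y along its sides.
- machine_front (a point): middle of the lower front edge of the espresso machine's drip tray, 50 above the counter; the flat front runs 300 to either side along y and stands over the back of the work, so stay in front of it. Two black filter handles stick out 80 towards the robot, 240 to 290 above the counter, 147 to the left and 140 to the right of this point; thin steam wands 25 out at 245 left and 250 right.
- big_pan: the big pan, origin at the centre of its underside, the handle points along -x
- middle_pan: the middle pan, origin at the centre of its underside, the handle points along -x
- small_pan: the small pan, origin at the centre of its underside, the handle points along -x
- scoop_mid (a point): steel coffee scoop, 145 long, 46 wide, 30 high, lying on the counter; point at its middle, half-way up
- cup_mid (a point): wide white coffee cup with one handle, 93 across, 120 with its handle, 59 high; point at its middle, half-way up
- timer_mid (a point): cream kitchen timer with a black dial, 59 x 75 x 62 high; point at its centre
- tamper_mid (a point): coffee tamper standing on its steel foot, brown knob handle, 58 across, 93 high; point on its axis, half-way up
- shaker_mid (a point): steel powder shaker with a black top, 65 across, 103 high; point on its axis, half-way up

How it is judged:
By the outcome, as a careful person would: the job done as asked, in the order asked, and still so for the second after the job is handed in, with the robot touching nothing.
It also fails if it takes over 67 s, if anything falls off the work surface, if the arm or the gripper's body presses on something with over 40 N, if the wrist force passes 120 N, or if a joint passes its speed limit or range.

### The arm

A 6-joint arm with a two-finger parallel gripper is mounted at the origin on a cart in front of the work surface, level with it; the furniture and walls round the work are solid. World frame = base frame: x ahead of the robot, y to its left, z up, the work surface at z = 0. Lengths are in m, angles in degrees, forces in N, time in s.
With the tool pointing down it reaches from about 0.25 to 0.85 m from the base axis. Payload 12.5 kg.
Tool frame: the origin (TCP) lies midway between the tips of the shut fingers; the grasp point (between the pads) lies 19 mm behind it (env.hold_point_z is the distance from the TCP to the grasp point, in m); z points along the fingers, y is the direction in which the jaws open and shut (so a half turn about z gives the same grasp; the last joint's range is limited). The gripper opens to 93 mm and grips with 3 to 60 N. Pads are 15 mm wide; open, the fingers measure 128 mm over their backs; the gripper's body (75 mm by 188 mm) begins 65 mm behind the grasp point.
Start: joints at [-75.722, 20.094, 94.641, -0, 65.266, -4.847], TCP at [0.18, -0.52, 0.219] pointing down, gripper open.
Joint ranges: [-157.81, 157.81], [-45, 120.19], [0.68, 151.7], [-89.99, 269.99], [4.06, 180], [-164.3, 164.3]. Speed limits (degrees/s): [127.2, 127.2, 159.86, 180, 180, 180].

### API

Orientations are given as a 3x3 rotation matrix whose columns are the frame's x, y, z axes.
In Python, from bench import readout, imaging, ticket, env gives the robot as it stands. The module is installed in compiled form; this text tells all that it offers.
- The arm moves only by the tool apply_moves, never from a script. Its argument "plan" is a list that holds one entry, the list of rows, each a list of 7 numbers: the shift along the tool's x, y, z in cm, then the turn, a rotation vector about the tool's x, y, z in degrees, then the gripper's target within -1 to 1 (fully open at 1, half-way at 0, shut at -1). A call has 1 to 12 rows; each row is the pose to reach, as a shift and turn from the pose commanded when the call began, along the tool's axes at that moment; what a row does not reach only later rows make up. A row lasts 1/12 s, in which the tool goes at most 41.7 mm and 7.16 degrees, less where a joint would pass 70% of its speed; a pose out of reach is approached as far as the arm can. A call with a gripper value outside its range is refused whole. The fingers move at their own pace and stop on an object; the grip force is fixed at half the most. Time passes only in rows, so rows that repeat a pose let the fingers close. It gives the time, the measured TCP pose, the force and the opening at its end, in the units of the state.
- readout.read_state(): the state, without advancing time (a new reading comes with each control period).
- imaging.grab_frame(name): name is "scene" or "top"; returns the picture (480x640x3 uint8, red, green, blue); there is no depth.
- imaging.camera_info(name): a dict with "K" (3x3 intrinsics, pixels), "k1" (the pictures are not rectified: a ray, as slopes to the right and down, at radius r is drawn at 1 + k1 r^2 times it, then the intrinsics apply), "T" (4x4, takes a point from camera to world coordinates). Camera axes: x right, y down, z forward; pixel columns grow to the right and rows downward; lengths in m; the calibration is good to about 2 mm. A picture is of the moment at which its call begins. camera_info takes no time and is no camera call.
- ticket.job_done(): hands the job in, once; it reports no verdict.
The state is a dict: "time": time; "joints": joint angles; "joint_velocities": joint speeds; "tau": joint torques, N m; "tool_pos": TCP position; "tcp_rot": TCP orientation; "ft_force": force on the tool from outside, world axes, zero at the start; "torque": the same for the moment, N m; "gripper_width": finger opening in m.
Only numpy, scipy, OpenCV 4.12 (cv2) and the standard library are available. Lean on these libraries where they do the work, as an engineer would, in place of code of your own. Each camera call takes 0.05 s, during which the arm holds its last target. There are 200 camera calls.

## Working session

There is one attempt and no reset: what is moved stays moved. The work goes in short steps, Python scripts to look and compute and a tool call to move; the robot and the scene stay as the last step left them, time stands still between calls to the robot, and variables do not carry over. Pictures are saved under pics/ and viewed, about 8 in all and at most 12, crops included, and the job is handed in when it is done.

Besides the shell and the picture viewer there is one more tool, called after "Emit:" by a JSON object that holds its "api" and its "payload". apply_moves: Moves the arm, as the interface text tells. Its arguments: {"type":"object","properties":{"plan":{"type":"array"}},"required":["plan"]}

```bash
mkdir -p pics
python3 - <<'E'
from bench import readout, imaging, env
import cv2, numpy as np
for n in ("scene","top"):
    im=imaging.grab_frame(n); cv2.imwrite(f"pics/{n}0.png",im[:,:,::-1])
    c=imaging.camera_info(n); print(n,np.round(c["K"],1).tolist(),c["k1"],np.round(c["T"],3).tolist())
s=readout.read_state(); print({k:np.round(v,3).tolist() for k,v in s.items()}, env.hold_point_z)
E
```

```text
scene [[488.2, 0.0, 317.5], [0.0, 488.2, 233.6], [0.0, 0.0, 1.0]] -0.131773408995784 [[-0.667, -0.321, 0.672, -0.307], [-0.745, 0.287, -0.602, 0.673], [0.0, -0.902, -0.431, 0.643], [0.0, 0.0, 0.0, 1.0]]
top [[499.9, 0.0, 311.2], [0.0, 499.9, 237.9], [0.0, 0.0, 1.0]] -0.04524916119712769 [[0.003, -0.988, 0.157, 0.35], [-1.0, -0.003, -0.0, -0.102], [0.001, -0.157, -0.988, 1.352], [0.0, 0.0, 0.0, 1.0]]
{'time': 0.1, 'joints': [-75.72, 20.121, 94.671, 0.002, 65.264, -4.848], 'joint_velocities': [-0.072, -0.149, -0.135, -0.114, -0.021, -0.019], 'tau': [0.002, -49.803, -28.57, 0.07, 0.024, -0.0], 'tool_pos': [0.18, -0.519, 0.218], 'tcp_rot': [[0.945, 0.328, -0.0], [0.328, -0.945, 0.001], [0.0, -0.001, -1.0]], 'ft_force': [-0.623, 0.445, 0.313], 'torque': [-0.004, 0.029, -0.005], 'gripper_width': 0.093} 0.0188
```

View pics/scene0.png

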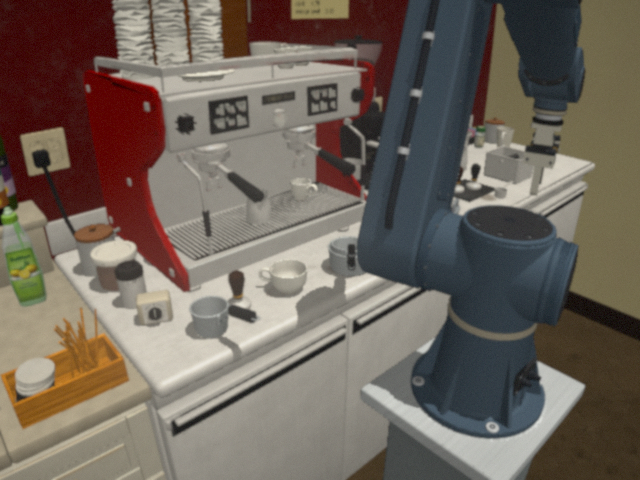

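View pics/top0.png

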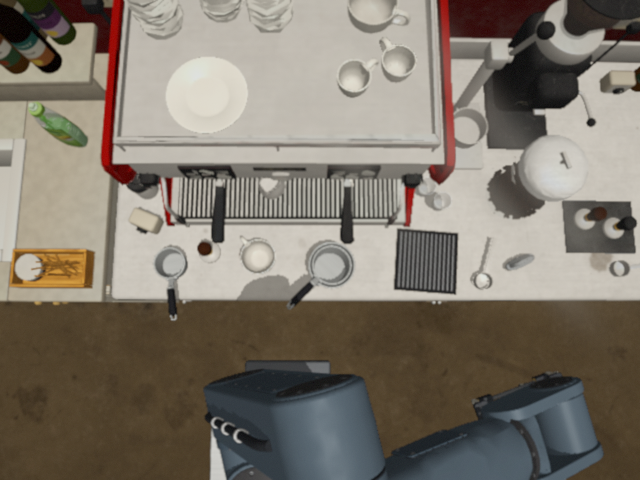

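Scene: the arm hides part of the view. In the top view the nested pans are at about (330,263) with handles toward (300,293). The small pan is at (171,263) with its grip at (172,303), the mat at (427,262), the cup at (257,255) and the tamper at (205,248).

```bash
cat > h.py <<'E'
import cv2, numpy as np
from bench import readout, imaging, env
def ray(n,u,v):
    c=imaging.camera_info(n);K=np.array(c["K"]);T=np.array(c["T"])
    p=cv2.undistortPoints(np.array([[[u,v]]],float),K,np.array([c["k1"],0,0,0.]))[0,0]
    # picture = (1+k1 r^2)*slope : OpenCV model
    return T[:3,3],T[:3,:3]@np.array([p[0],p[1],1])
def pt(n,u,v,z):
    o,d=ray(n,u,v); return o+d*(z-o[2])/d[2]
def px(n,P):
    c=imaging.camera_info(n);T=np.array(c["T"])
    q=np.linalg.inv(T)@np.append(P,1);x,y=q[:2]/q[2];f=1+c["k1"]*(x*x+y*y)
    K=np.array(c["K"]);return np.array([K[0,0]*x*f+K[0,2],K[1,1]*y*f+K[1,2]])
def st():
    s=readout.read_state();print("t",round(s["time"],2),"p",np.round(s["tool_pos"],4).tolist(),"F",np.round(s["ft_force"],1).tolist(),"w",round(s["gripper_width"],4));return s
def crop(n,x0,y0,w,h,k,f):
    im=imaging.grab_frame(n)[:,:,::-1];cv2.imwrite("pics/"+f,cv2.resize(im[y0:y0+h,x0:x0+w],None,fx=k,fy=k,interpolation=cv2.INTER_CUBIC));return im
E
python3 - <<'E'
from h import *
im=crop("top",285,225,110,95,6,"c1.png")
im2=im[225:325,140:260]
a=cv2.resize(im[225:325,140:270],None,fx=6,fy=6,interpolation=cv2.INTER_CUBIC);cv2.imwrite("pics/c2.png",a)
# mat mask & small grip mask
g=im.max(axis=2)
m=(g<75).astype(np.uint8)
m2=cv2.morphologyEx(m,cv2.MORPH_CLOSE,np.ones((5,5)))
for cn in cv2.findContours(m2,cv2.RETR_EXTERNAL,cv2.CHAIN_APPROX_NONE)[0]:
    x,y,w,h=cv2.boundingRect(cn)
    if cv2.contourArea(cn)>60 and 200<y<310 and 100<x<520:
        r=cv2.minAreaRect(cn);print(np.round(r[0],1),np.round(r[1],1),round(r[2],1))
        z=0.001 if w>50 else 0.09
        print("  ",[np.round(pt("top",*b,z),4).tolist() for b in cv2.boxPoints(r)],np.round(pt("top",*r[0],z),4))
for n,u,v,z in [("cup",257,255,.059),("big",330,263,.06),("small",171,263,.06),("tamper",205,248,.09),("counter front",330,299,0),("machine",330,222,.05)]: print(n,np.round(pt("top",u,v,z),3))
E
```

```text
[145.7 310.8] [11.4 18.8] 30.3
   [[0.3508, 0.3371, 0.09], [0.3915, 0.3152, 0.09], [0.3773, 0.2893, 0.09], [0.3367, 0.3113, 0.09]] [0.3641 0.3132 0.09  ]
[414.2 330.2] [70.8 88.1] 40.7
   [[0.2895, -0.2291, 0.001], [0.4678, -0.3871, 0.001], [0.3438, -0.5286, 0.001], [0.17, -0.3693, 0.001]] [ 0.3167 -0.3779  0.001 ]
[172.5 302.5] [27.  9.] 90.0
   [[0.419, 0.2591, 0.09], [0.4191, 0.2363, 0.09], [0.3516, 0.2334, 0.09], [0.3515, 0.2561, 0.09]] [0.3852 0.2462 0.09  ]
[300.5 293.9] [ 7.7 29. ] 40.9
   [[0.3871, -0.0447, 0.09], [0.4421, -0.0921, 0.09], [0.4295, -0.1068, 0.09], [0.3746, -0.0594, 0.09]] [ 0.4082 -0.0757  0.09  ]
[204. 248.] [12. 12.] 0.0
   [[0.5084, 0.1863, 0.09], [0.5393, 0.1875, 0.09], [0.5394, 0.1567, 0.09], [0.5085, 0.1556, 0.09]] [0.5239 0.1716 0.09  ]
[426.1 261.1] [61.  59.5] 4.3
   [[0.4278, -0.3245, 0.001], [0.5903, -0.3404, 0.001], [0.5782, -0.5081, 0.001], [0.4157, -0.4892, 0.001]] [ 0.5022 -0.4153  0.001 ]
cup [0.51  0.039 0.059]
big [ 0.49  -0.151  0.06 ]
small [0.488 0.263 0.06 ]
tamper [0.524 0.169 0.09 ]
counter front [ 0.399 -0.153  0.   ]
machine [ 0.6   -0.152  0.05 ]
```

View pics/c1.png

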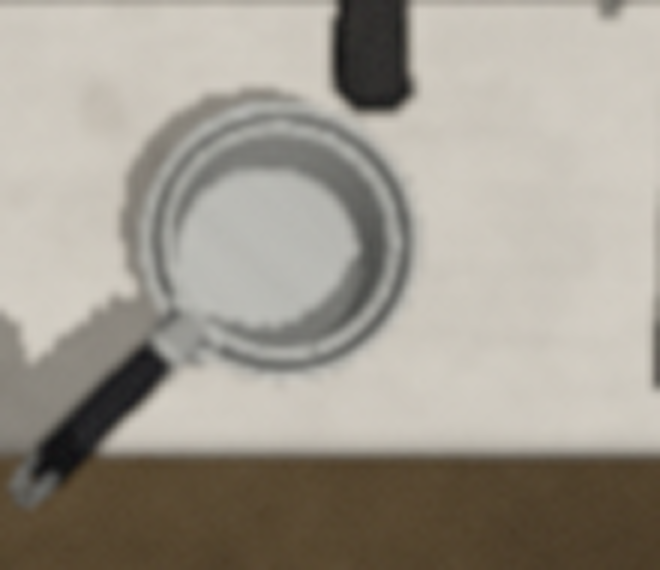

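View pics/c2.png

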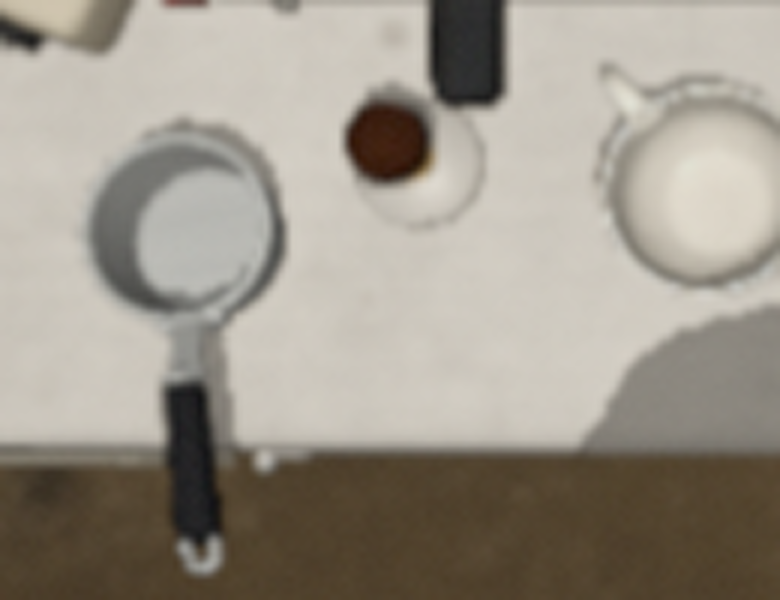

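The crops show the big rim centred at about (331,263.8), with the middle grip lying directly over the big grip at about 135°. The small rim is centred at about (171,262.5). Next I plan the push.

```bash
cat >> h.py <<'E'
def go(x,y,z,yaw):
    s=st();R=np.array(s["tcp_rot"]);d=R.T@(np.array([x,y,z])-s["tool_pos"])*100
    t=np.radians(yaw);c,n=np.cos(t),np.sin(t)
    G=np.array([[c,n,0],[n,-c,0],[0,0,-1.]])
    r=cv2.Rodrigues(R.T@G)[0].ravel()*57.2958
    print("row",np.round(np.r_[d,r],2).tolist(),"yaw now",round(np.degrees(np.arctan2(R[1,0],R[0,0])),1))
E
python3 - <<'E'
from h import *
for n,u,v,z in [("big",331,263.8,.06),("midgrip",300.5,293.9,.1),("small",171,262.5,.06),("filtR",347,242,.25),("filtL",218,241,.25),("scoopbowl",482,281,.03),("scooptip",488,238,.01),("mat",426.5,261.5,.001)]: print(n,np.round(pt("top",u,v,z),4))
for u,v in [(398,230),(457.5,233),(455,292),(394.5,290)]: print(np.round(pt("top",u,v,.001),4))
go(.438,-.046,.19,-45)
E
```

```text
big [ 0.4878 -0.1538  0.06  ]
midgrip [ 0.4078 -0.0759  0.1   ]
small [0.4895 0.2631 0.06  ]
filtR [ 0.5164 -0.182   0.25  ]
filtL [0.5177 0.1061 0.25  ]
scoopbowl [ 0.4461 -0.5565  0.03  ]
scooptip [ 0.5651 -0.5857  0.01  ]
mat [ 0.5011 -0.4164  0.001 ]
[ 0.588  -0.3406  0.001 ]
[ 0.5802 -0.5048  0.001 ]
[ 0.4184 -0.4913  0.001 ]
[ 0.4236 -0.3273  0.001 ]
t 0.15 p [0.1801, -0.5194, 0.2183] F [-0.3, -0.1, 0.5] w 0.0933
row [39.87, -36.28, 2.86, -0.04, 0.02, 64.12] yaw now 19.1
```

Emit:
{"api": "apply_moves", "payload": {"plan": [[[39.9,-36.3,2.9,0,0,64.1,-1],[39.9,-36.3,2.9,0,0,64.1,-1],[39.9,-36.3,2.9,0,0,64.1,-1],[39.9,-36.3,2.9,0,0,64.1,-1],[39.9,-36.3,2.9,0,0,64.1,-1],[39.9,-36.3,2.9,0,0,64.1,-1],[39.9,-36.3,2.9,0,0,64.1,-1],[39.9,-36.3,2.9,0,0,64.1,-1],[39.9,-36.3,2.9,0,0,64.1,-1],[39.9,-36.3,2.9,0,0,64.1,-1],[39.9,-36.3,2.9,0,0,64.1,-1],[39.9,-36.3,2.9,0,0,64.1,-1]]]}}

```text
time: 1.15
tool_pos: [0.4005, -0.1155, 0.194]
tcp_rot: [[0.706, -0.708, 0.0], [-0.708, -0.706, -0.0], [0.0, -0.0, -1.0]]
ft_force: [0.4, -1.4, -0.2]
gripper_width: 0.0175
```

Run:
```python
from h import *
go(.438,-.046,.094,-45)
```

```text
t 1.15 p [0.4005, -0.1155, 0.194] F [0.4, -1.4, -0.2] w 0.0175
row [-2.27, -7.56, 10.0, -0.0, -0.02, -0.08] yaw now -45.1
```

Emit:
{"api": "apply_moves", "payload": {"plan": [[[-2.3,-7.6,0,0,0,0,-1],[-2.3,-7.6,0,0,0,0,-1],[-2.3,-7.6,4,0,0,0,-1],[-2.3,-7.6,7,0,0,0,-1],[-2.3,-7.6,7,0,0,0,-1],[-2.3,-7.6,7,0,0,0,-1]]]}}

```text
time: 1.65
tool_pos: [0.4368, -0.0471, 0.1237]
tcp_rot: [[0.707, -0.707, -0.003], [-0.707, -0.707, 0.001], [-0.003, 0.002, -1.0]]
ft_force: [-0.1, -0.2, 0.3]
gripper_width: 0.0006
```

Run:
```python
from h import *
go(.438,-.046,.094,-45)
```

```text
t 1.65 p [0.4368, -0.0471, 0.1237] F [-0.1, -0.2, 0.3] w 0.0006
row [0.01, -0.17, 2.97, 0.09, 0.15, 0.03] yaw now -45.0
```

```bash
cat >> h.py <<'E'
def arc(C,r,a0,a1,n,z):
    s=st();R=np.array(s["tcp_rot"])
    for a in np.radians(np.linspace(a0,a1,n)):
        P=np.array([C[0]+r*np.cos(a),C[1]+r*np.sin(a),z]);print(np.round(R.T@(P-s["tool_pos"])*100,1).tolist())
E
python3 -c "
from h import *
arc((.488,-.154),.115,116,156,9,.094)"
```

```text
t 1.65 p [0.4368, -0.0471, 0.1237] F [-0.1, -0.2, 0.3] w 0.0006
[0.3, 0.2, 3.0]
[0.0, 1.2, 3.0]
[-0.2, 2.1, 3.0]
[-0.3, 3.1, 3.0]
[-0.3, 4.1, 3.0]
[-0.3, 5.1, 3.0]
[-0.1, 6.1, 3.0]
[0.1, 7.1, 3.0]
[0.4, 8.1, 3.0]
```

Emit:
{"api": "apply_moves", "payload": {"plan": [[[0.2,0,3,0,0,0,-1],[0.2,0,3,0,0,0,-1],[0,1.2,3,0,0,0,-1],[-0.2,2.1,3,0,0,0,-1],[-0.3,3.1,3,0,0,0,-1],[-0.3,4.1,3,0,0,0,-1],[-0.3,5.1,3,0,0,0,-1],[-0.1,6.1,3,0,0,0,-1],[0.1,7.1,3,0,0,0,-1],[0.4,8.1,3,0,0,0,-1],[0.4,8.1,3,0,0,0,-1]]]}}

```text
time: 2.57
tool_pos: [0.3823, -0.1088, 0.0941]
tcp_rot: [[0.707, -0.708, -0.0], [-0.708, -0.707, -0.0], [0.0, 0.0, -1.0]]
ft_force: [1.7, 0.2, -0.5]
gripper_width: 0.0006
```

Run:
```python
from h import *
st(); crop("top",270,215,130,105,6,"c3.png")
```

```text
t 2.57 p [0.3823, -0.1088, 0.0941] F [1.7, 0.2, -0.5] w 0.0006
```

View pics/c3.png

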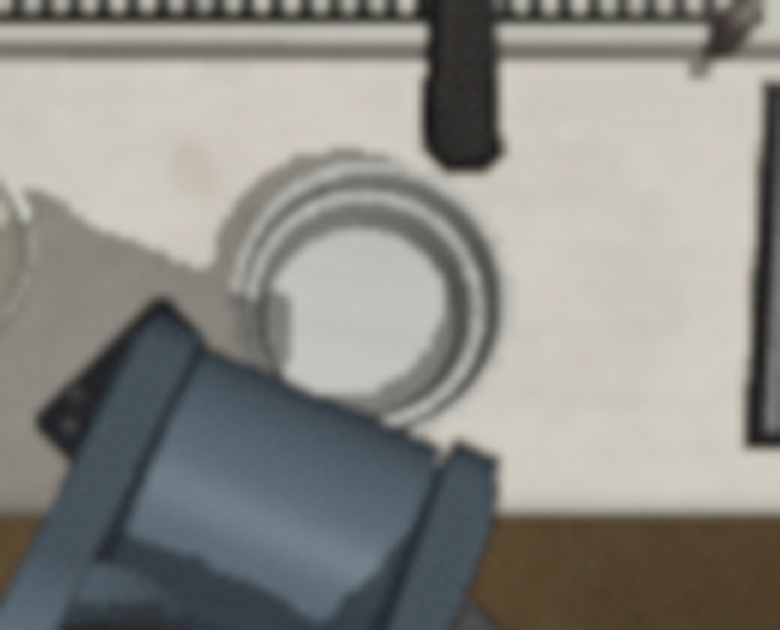

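The middle pan has slid within the big one; the arm hides the handles. I continue the push slightly lower.

```bash
python3 -c "
from h import *
arc((.488,-.154),.115,160,216,11,.085)"
```

```text
t 2.62 p [0.3827, -0.1082, 0.0941] F [0.5, -0.6, 0.1] w 0.0003
[0.3, 0.7, 0.9]
[0.8, 1.6, 0.9]
[1.4, 2.6, 0.9]
[2.1, 3.5, 0.9]
[2.9, 4.3, 0.9]
[3.8, 5.0, 0.9]
[4.7, 5.6, 0.9]
[5.7, 6.1, 0.9]
[6.7, 6.6, 0.9]
[7.8, 6.9, 0.9]
[8.9, 7.1, 0.9]
```

Emit:
{"api": "apply_moves", "payload": {"plan": [[[0,0,0.9,0,0,0,-1],[0.3,0.7,0.9,0,0,0,-1],[0.8,1.6,0.9,0,0,0,-1],[1.4,2.6,0.9,0,0,0,-1],[2.1,3.5,0.9,0,0,0,-1],[2.9,4.3,0.9,0,0,0,-1],[3.8,5.0,0.9,0,0,0,-1],[4.7,5.6,0.9,0,0,0,-1],[5.7,6.1,0.9,0,0,0,-1],[6.7,6.6,0.9,0,0,0,-1],[7.8,6.9,0.9,0,0,0,-1],[8.9,7.1,0.9,0,0,0,-1]]]}}

```text
time: 3.62
tool_pos: [0.3963, -0.2216, 0.0849]
tcp_rot: [[0.707, -0.707, -0.0], [-0.707, -0.707, 0.0], [-0.0, 0.0, -1.0]]
ft_force: [-0.2, 1.8, 0.3]
gripper_width: 0.0003
```

```bash
python3 -c "
from h import *
go(.36,-.02,.16,-45)"
```

```text
t 3.62 p [0.3963, -0.2216, 0.0849] F [-0.2, 1.8, 0.3] w 0.0003
row [-16.82, -11.69, -7.5, 0.01, 0.01, 0.01] yaw now -45.0
```

Emit:
{"api": "apply_moves", "payload": {"plan": [[[-1.7,-0.3,0,0,0,0,-1],[-1.7,-0.3,0,0,0,0,-1],[-1.7,-0.3,-4,0,0,0,-1],[-1.7,-0.3,-8,0,0,0,-1],[-5.5,-3,-9,0,0,0,0],[-27.3,-18,-9,0,0,0,0],[-27.3,-18,-9,0,0,0,0],[-27.3,-18,-9,0,0,0,0],[-27.3,-18,-9,0,0,0,0],[-27.3,-18,-9,0,0,0,0],[-27.3,-18,-9,0,0,0,0],[-27.3,-18,-9,0,0,0,0]]]}}

```text
time: 4.62
tool_pos: [0.3295, 0.1028, 0.1755]
tcp_rot: [[0.709, -0.705, 0.001], [-0.705, -0.709, 0.001], [0.0, -0.001, -1.0]]
ft_force: [0.8, -0.5, -0.1]
gripper_width: 0.0454
```

Run:
```python
from h import *
st(); crop("top",270,215,130,105,6,"c4.png")
```

```text
t 4.62 p [0.3295, 0.1028, 0.1755] F [0.8, -0.5, -0.1] w 0.0454
```

View pics/c4.png

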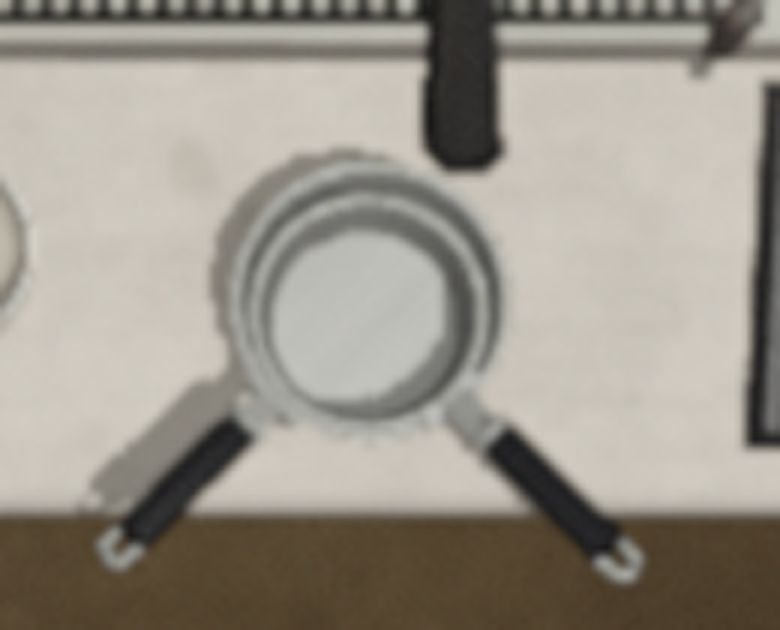

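The middle pan now sits flat, with the handles about 90° apart. The big grip is at crop (188,482), i.e. px (301.3,295.3), and the middle grip at crop (553,492). The big rim has not moved.

Run:
```python
from h import *
C=pt("top",331,264.3,.06);g=pt("top",301.3,295.3,.077);m=pt("top",270+553/6,215+492/6,.088)
print(C,g,m,np.linalg.norm((g-C)[:2]),np.linalg.norm((m-C)[:2]),[np.degrees(np.arctan2(*(q-C)[[1,0]])) for q in (g,m)])
go(g[0],g[1],.058,-45)
```

```text
[ 0.48648914 -0.15376368  0.06      ] [ 0.40537981 -0.07748278  0.077     ] [ 0.40109447 -0.23087804  0.088     ] 0.11134405188395885 0.11506031114439354 [np.float64(136.75717425688956), np.float64(-137.9168635053549)]
t 4.67 p [0.3294, 0.1038, 0.1755] F [0.2, -0.4, -0.6] w 0.046
row [18.17, 7.53, 11.74, -0.06, 0.01, 0.19] yaw now -44.8
```

Emit:
{"api": "apply_moves", "payload": {"plan": [[[18.2,7.5,3,0,0,0,0],[18.2,7.5,3,0,0,0,0],[18.2,7.5,3,0,0,0,0],[18.2,7.5,3,0,0,0,0],[18.2,7.5,4,0,0,0,0],[18.2,7.5,4,0,0,0,0],[18.2,7.5,7,0,0,0,0],[18.2,7.5,9.5,0,0,0,0],[18.2,7.5,11.7,0,0,0,0],[18.2,7.5,11.7,0,0,0,0]]]}}

```text
time: 5.5
tool_pos: [0.4042, -0.0814, 0.0553]
tcp_rot: [[0.708, -0.707, -0.005], [-0.707, -0.708, 0.002], [-0.005, 0.002, -1.0]]
ft_force: [-1.2, -0.3, -0.2]
gripper_width: 0.0471
```

Emit:
{"api": "apply_moves", "payload": {"plan": [[[0,0,0,0,0,0,-0.5],[0,0,0,0,0,0,-0.6],[0,0,0,0,0,0,-1],[0,0,0,0,0,0,-1],[0,0,0,0,0,0,-1],[0,0,0,0,0,0,-1]]]}}

```text
time: 6.0
tool_pos: [0.4063, -0.0819, 0.0589]
tcp_rot: [[0.708, -0.706, 0.002], [-0.706, -0.708, -0.0], [0.001, -0.001, -1.0]]
ft_force: [-0.5, 4.8, 8.9]
gripper_width: 0.0182
```

Run:
```python
from h import *
go(.503+.112*np.cos(np.radians(125)),-.416+.112*np.sin(np.radians(125)),.058,-55)
```

```text
t 6.0 p [0.4063, -0.0819, 0.0589] F [-0.5, 4.8, 8.9] w 0.0182
row [19.42, 14.86, 0.1, -0.06, -0.08, 10.06] yaw now -44.9
```

Emit:
{"api": "apply_moves", "payload": {"plan": [[[0,0,-0.05,0,0,0,-1],[0,0,-0.05,0,0,0,-1],[0,0,-0.05,0,0,0,-1]]]}}

```text
time: 6.25
tool_pos: [0.4062, -0.082, 0.059]
tcp_rot: [[0.708, -0.707, 0.001], [-0.707, -0.708, -0.0], [0.001, -0.001, -1.0]]
ft_force: [1.9, 3.9, 6.2]
gripper_width: 0.0182
```

Emit:
{"api": "apply_moves", "payload": {"plan": [[[0.4,0.3,-0.08,0,0,0.2,-1],[1.2,0.9,-0.08,0,0,0.6,-1],[2.2,1.7,-0.08,0,0,1.1,-1],[3.3,2.5,-0.08,0,0,1.7,-1],[4.4,3.4,-0.08,0,0,2.3,-1],[5.5,4.2,-0.08,0,0,2.9,-1],[6.6,5.1,-0.08,0,0,3.4,-1],[7.7,5.9,-0.08,0,0,4,-1],[8.7,6.7,-0.08,0,0,4.5,-1],[9.4,7.2,-0.08,0,0,4.9,-1],[9.7,7.4,-0.08,0,0,5,-1],[9.7,7.4,-0.08,0,0,5,-1]]]}}

```text
time: 7.25
tool_pos: [0.4214, -0.2029, 0.059]
tcp_rot: [[0.643, -0.766, -0.002], [-0.766, -0.643, 0.001], [-0.002, 0.0, -1.0]]
ft_force: [1.8, 3.8, -0.2]
gripper_width: 0.0184
```

Run:
```python
from h import *
go(.503+.112*np.cos(np.radians(125)),-.416+.112*np.sin(np.radians(125)),.0595,-55)
```

```text
t 7.25 p [0.4214, -0.2029, 0.059] F [1.8, 3.8, -0.2] w 0.0184
row [10.41, 6.47, -0.06, 0.03, 0.11, 5.0] yaw now -50.0
```

Emit:
{"api": "apply_moves", "payload": {"plan": [[[0.4,0.3,0.02,0,0,0.2,-1],[1.2,0.8,0.02,0,0,0.6,-1],[2.3,1.5,0.02,0,0,1.1,-1],[3.5,2.2,0.02,0,0,1.7,-1],[4.7,2.9,0.02,0,0,2.3,-1],[5.9,3.7,0.02,0,0,2.9,-1],[7.1,4.4,0.02,0,0,3.4,-1],[8.2,5.1,0.02,0,0,4,-1],[9.3,5.8,0.02,0,0,4.5,-1],[10.1,6.3,0.02,0,0,4.9,-1],[10.4,6.5,0.02,0,0,5,-1],[10.4,6.5,0.02,0,0,5,-1]]]}}

```text
time: 8.25
tool_pos: [0.4387, -0.3241, 0.059]
tcp_rot: [[0.574, -0.819, -0.001], [-0.819, -0.574, 0.001], [-0.002, 0.0, -1.0]]
ft_force: [-0.3, 4.1, 3.8]
gripper_width: 0.0185
```

Run:
```python
from h import *
st(); crop("top",350,205,150,115,5,"c5.png")
```

```text
t 8.25 p [0.4387, -0.3241, 0.059] F [-0.3, 4.1, 3.8] w 0.0185
```

View pics/c5.png

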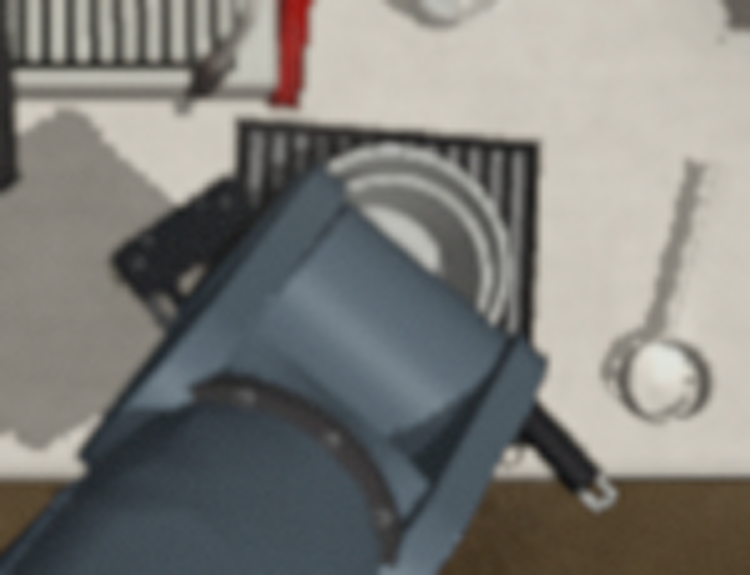

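Run:
```python
from h import *
print(pt("top",431,257.2,.06))
print(px("top",np.array([.503,-.416,.06])), (px("top",np.array([.503,-.476,.06]))-[350,205])*5,(px("top",np.array([.563,-.416,.06]))-[350,205])*5)
```

```text
[ 0.50582167 -0.41486619  0.06      ]
[431.4685472  258.27581327] [521.55694848 266.66182334] [403.45407025 152.8834684 ]
```

The pot centre is at about (.505,-.415), wholly on the mat. I release and go for the small pan.

Emit:
{"api": "apply_moves", "payload": {"plan": [[[0,0,0,0,0,0,-0.4],[0,0,0,0,0,0,-0.1],[0,0,0,0,0,0,0],[0,0,0,0,0,0,0],[0,0,-2,0,0,0,0],[0,0,-5,0,0,0,0],[0,0,-9,0,0,0,0],[0,0,-12,0,0,0,0],[0,0,-12,0,0,0,0]]]}}

```text
time: 9.05
tool_pos: [0.4411, -0.326, 0.185]
tcp_rot: [[0.574, -0.819, 0.007], [-0.819, -0.574, -0.006], [0.009, -0.002, -1.0]]
ft_force: [0.7, -0.5, 1.2]
gripper_width: 0.0464
```

Run:
```python
from h import *
go(.34,-.03,.18,-20)
go(.3855,.246,.18,9)
```

```text
t 9.05 p [0.4411, -0.326, 0.185] F [0.7, -0.5, 1.2] w 0.0464
row [-30.05, -8.71, 0.25, 0.04, -0.53, -34.98] yaw now -55.0
t 9.05 p [0.4411, -0.326, 0.185] F [0.7, -0.5, 1.2] w 0.0464
row [-50.04, -28.28, 0.11, 0.18, -0.52, -63.98] yaw now -55.0
```

Emit:
{"api": "apply_moves", "payload": {"plan": [[[-30,-8.7,0,0,0,-35,0],[-30,-8.7,0,0,0,-35,0],[-30,-8.7,0,0,0,-35,0],[-30,-8.7,0,0,0,-35,0],[-30,-8.7,0,0,0,-35,0],[-30,-8.7,0,0,0,-35,0],[-30,-8.7,0,0,0,-35,0],[-50,-28.3,0,0,0,-64,0],[-50,-28.3,0,0,0,-64,0],[-50,-28.3,0,0,0,-64,0],[-50,-28.3,0,0,0,-64,0],[-50,-28.3,0,0,0,-64,0]]]}}

```text
time: 10.05
tool_pos: [0.3717, 0.1605, 0.179]
tcp_rot: [[0.986, 0.165, 0.0], [0.165, -0.986, -0.0], [0.0, 0.0, -1.0]]
ft_force: [1.8, -1.0, 0.7]
gripper_width: 0.0464
```

Emit:
{"api": "apply_moves", "payload": {"plan": [[[0,0,0,0,0,0,0]]]}}

```text
time: 10.13
tool_pos: [0.3723, 0.1638, 0.179]
tcp_rot: [[0.987, 0.163, 0.001], [0.163, -0.987, 0.001], [0.001, -0.001, -1.0]]
ft_force: [0.1, -0.5, 0.7]
gripper_width: 0.0463
```

Run:
```python
from h import *
im=crop("top",350,205,150,115,5,"c6.png")
# small grip from first top picture
a=cv2.imread("pics/top0.png");m=np.zeros(a.shape[:2],np.uint8);m[280:330,155:190]=(a[280:330,155:190].max(2)<70)
r=cv2.minAreaRect(cv2.findNonZero(m));print(r);ys,xs=np.nonzero(m);print(xs.mean(),ys.mean())
vx,vy,x0,y0=cv2.fitLine(cv2.findNonZero(m),cv2.DIST_L2,0,.01,.01).ravel();print(vx,vy,x0,y0,"line at v=262.5: u=",x0+vx/vy*(262.5-y0))
p=pt("top",xs.mean(),ys.mean(),.088);print(p)
go(.385,.246,.067,9)
```

```text
((171.06692504882812, 301.9908447265625), (26.302040100097656, 8.78235912322998), 82.23483276367188)
171.5870646766169 302.4577114427861
0.06700982 0.9977523 171.58707 302.4577 line at v=262.5: u= 168.90347
[0.38532004 0.24907725 0.088     ]
t 10.18 p [0.3718, 0.1611, 0.1787] F [0.3, -0.0, -0.7] w 0.0464
row [2.68, -8.16, 11.17, -0.01, 0.0, 0.34] yaw now 9.3
```

View pics/c6.png

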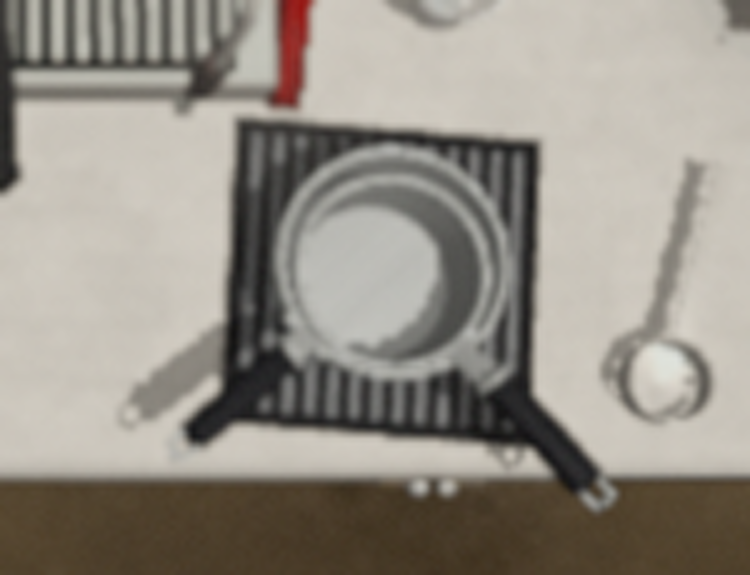

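The two nested pans stand wholly on the mat, flat, with the big rim centred at crop (397,261). The middle rim is at crop (392,267) and the handles are at about 128° and 223°. Next I grasp the small pan close to the inner end of its grip.

Run:
```python
from h import *
print(pt("top",428.4,258.4,.065))
go(.408,.252,.064,7)
```

```text
[ 0.50206083 -0.40675875  0.065     ]
t 10.18 p [0.3718, 0.1611, 0.1787] F [0.3, -0.0, -0.7] w 0.0464
row [5.04, -8.38, 11.47, -0.01, 0.0, 2.34] yaw now 9.3
```

Emit:
{"api": "apply_moves", "payload": {"plan": [[[5,-8.4,0,0,0,2.3,0],[5,-8.4,0,0,0,2.3,0],[5,-8.4,3,0,0,2.3,0],[5,-8.4,5,0,0,2.3,0],[5,-8.4,7.5,0,0,2.3,0],[5,-8.4,9.5,0,0,2.3,0],[5,-8.4,11,0,0,2.3,0],[5,-8.4,11.5,0,0,2.3,0],[5,-8.4,11.5,0,0,2.3,0],[5,-8.4,11.5,0,0,2.3,-0.4]]]}}

```text
time: 11.02
tool_pos: [0.4087, 0.2486, 0.0646]
tcp_rot: [[0.993, 0.116, 0.0], [0.116, -0.993, 0.0], [0.0, 0.0, -1.0]]
ft_force: [-0.5, 0.3, -0.2]
gripper_width: 0.0432
```

Emit:
{"api": "apply_moves", "payload": {"plan": [[[0,0,0,0,0,0,-0.5],[0,0,0,0,0,0,-0.6],[0,0,0,0,0,0,-0.8],[0,0,0,0,0,0,-1],[0,0,0,0,0,0,-1],[0,0,0,0,0,0,-1],[0,0,0,0,0,0,-1]]]}}

```text
time: 11.6
tool_pos: [0.4084, 0.2493, 0.0644]
tcp_rot: [[0.993, 0.117, 0.0], [0.117, -0.993, 0.0], [0.0, -0.0, -1.0]]
ft_force: [-2.8, 0.8, 5.9]
gripper_width: 0.0186
```

Run:
```python
from h import *
s=st();print(np.round(s["torque"],3)); cr=crop("scene",150,240,150,115,5,"c7.png")
```

```text
t 11.6 p [0.4084, 0.2493, 0.0644] F [-2.8, 0.8, 5.9] w 0.0186
[0.275 0.278 0.044]
```

View pics/c7.png

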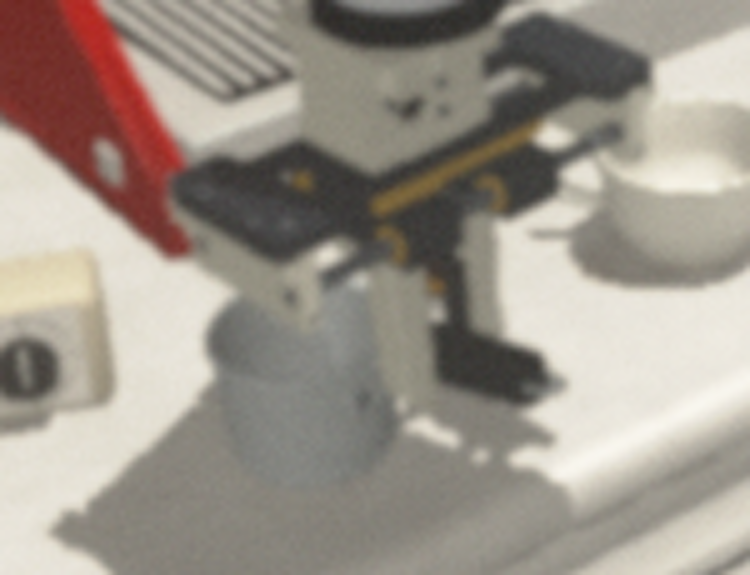

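The grasp is on the grip near its inner end, with the pan upright. Lifting gently.

Emit:
{"api": "apply_moves", "payload": {"plan": [[[0,0,-0.2,0,0,0,-1],[0,0,-0.5,0,0,0,-1],[0,0,-1,0,0,0,-1],[0,0,-1.8,0,0,0,-1],[0,0,-2.8,0,0,0,-1],[0,0,-4,0,0,0,-1],[-2,0,-5.5,0,0,0,-1],[-4,0,-7,0,0,0,-1],[-5.5,0,-8.5,0,0,0,-1],[-6.5,0,-10,0,0,0,-1],[-7,0,-11,0,0,0,-1],[-7,0,-11,0,0,0,-1]]]}}

```text
time: 12.65
tool_pos: [0.3391, 0.2413, 0.1764]
tcp_rot: [[0.993, 0.118, 0.003], [0.118, -0.993, 0.002], [0.003, -0.001, -1.0]]
ft_force: [-0.3, 0.0, -1.9]
gripper_width: 0.0179
```

Run:
```python
from h import *
s=st();print(np.round(s["torque"],3)); cr=crop("scene",150,200,170,130,4.5,"c8.png")
go(.34,.0,.175,-2); go(.36,-.3,.175,-3); go(.502-.08,-.407+.0,.175,-3)
```

```text
t 12.65 p [0.3391, 0.2413, 0.1764] F [-0.3, 0.0, -1.9] w 0.0179
[0.018 0.02  0.014]
t 12.7 p [0.3394, 0.2412, 0.1752] F [0.4, 0.0, -2.5] w 0.0178
row [-2.77, 23.97, -0.01, -0.07, -0.14, 8.74] yaw now 6.7
t 12.7 p [0.3394, 0.2412, 0.1752] F [0.4, 0.0, -2.5] w 0.0178
row [-4.31, 53.99, -0.04, -0.07, -0.14, 9.74] yaw now 6.7
t 12.7 p [0.3394, 0.2412, 0.1752] F [0.4, 0.0, -2.5] w 0.0178
row [0.59, 65.35, -0.04, -0.07, -0.14, 9.74] yaw now 6.7
```

View pics/c8.png

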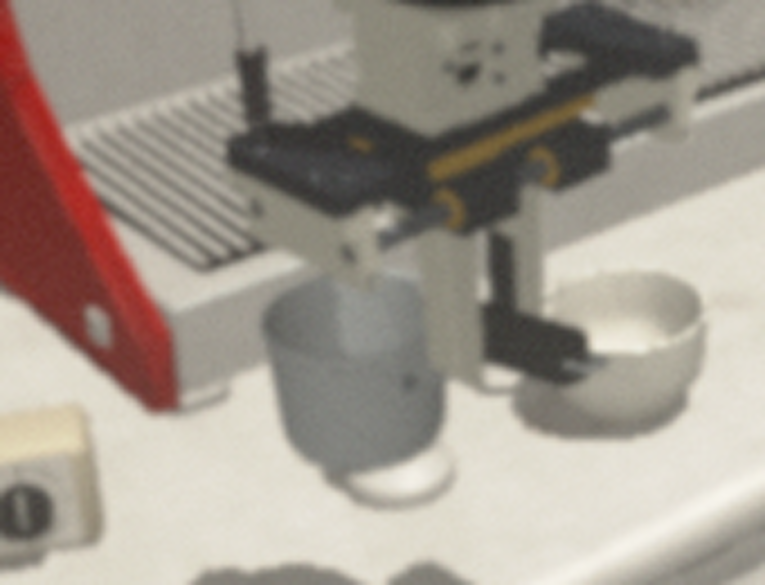

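No droop is visible and the weight reads about 2 N. I carry it over at about 0.35 m/s.

Emit:
{"api": "apply_moves", "payload": {"plan": [[[0,1,0,0,0,0,-1],[-0.2,3,0,0,0,0.5,-1],[-0.5,6,0,0,0,1,-1],[-0.7,9,0,0,0,1.6,-1],[-1,12.5,0,0,0,2.2,-1],[-1.3,16,0,0,0,2.8,-1],[-1.6,19.5,0,0,0,3.4,-1],[-1.9,23,0,0,0,4,-1],[-2.2,26.5,0,0,0,4.6,-1],[-2.4,30,0,0,0,5.2,-1],[-2.7,33.5,0,0,0,5.8,-1],[-3,36.5,0,0,0,6.4,-1]]]}}

```text
time: 13.7
tool_pos: [0.3511, -0.1279, 0.1734]
tcp_rot: [[1.0, 0.004, -0.001], [0.004, -1.0, 0.0], [-0.001, -0.0, -1.0]]
ft_force: [0.9, 0.6, -1.9]
gripper_width: 0.0179
```

Run:
```python
from h import *
go(.36,-.3,.175,-3); go(.4205,-.4027,.175,-3)
```

```text
t 13.7 p [0.3511, -0.1279, 0.1734] F [0.9, 0.6, -1.9] w 0.0179
row [0.82, 17.21, -0.16, -0.01, 0.06, 3.24] yaw now 0.2
t 13.7 p [0.3511, -0.1279, 0.1734] F [0.9, 0.6, -1.9] w 0.0179
row [6.83, 27.51, -0.17, -0.01, 0.06, 3.24] yaw now 0.2
```

Emit:
{"api": "apply_moves", "payload": {"plan": [[[0.3,3,0,0,0,0.5,-1],[0.5,6,0,0,0,1,-1],[0.7,9,0,0,0,1.5,-1],[1.1,12,0,0,0,2,-1],[1.8,15,0,0,0,2.5,-1],[2.8,18,0,0,0,3,-1],[3.9,21,0,0,0,3.2,-1],[5,23.5,0,0,0,3.2,-1],[6,25.5,0,0,0,3.2,-1],[6.6,26.8,0,0,0,3.2,-1],[6.8,27.4,0,0,0,3.2,-1],[6.8,27.4,0,0,0,3.2,-1]]]}}

```text
time: 14.7
tool_pos: [0.4206, -0.3998, 0.1727]
tcp_rot: [[0.999, -0.051, -0.001], [-0.051, -0.999, 0.001], [-0.001, -0.001, -1.0]]
ft_force: [-0.2, -0.1, -1.6]
gripper_width: 0.0181
```

Run:
```python
from h import *
go(.4205,-.4027,.075,-3)
a=crop("top",380,215,100,80,6,"x1.png"); b=crop("scene",330,200,130,100,6,"x2.png")
A=cv2.imread("pics/x1.png");B=cv2.imread("pics/x2.png")
B=cv2.resize(B[:,:],(390,300));A=cv2.resize(A,(400,320))
o=np.zeros((320,790,3),np.uint8);o[:,:400]=A;o[:300,400:]=B;cv2.imwrite("pics/c9.png",o)
for z in (.17,.18): print((px("top",np.array([.502,-.407,z]))-[380,215])*4)
```

```text
t 14.7 p [0.4206, -0.3998, 0.1727] F [-0.2, -0.1, -1.6] w 0.0181
row [0.02, 0.3, 9.77, -0.06, 0.08, 0.07] yaw now -2.9
[234.72635962 153.11828404]
[238.97721866 150.97122171]
```

View pics/c9.png

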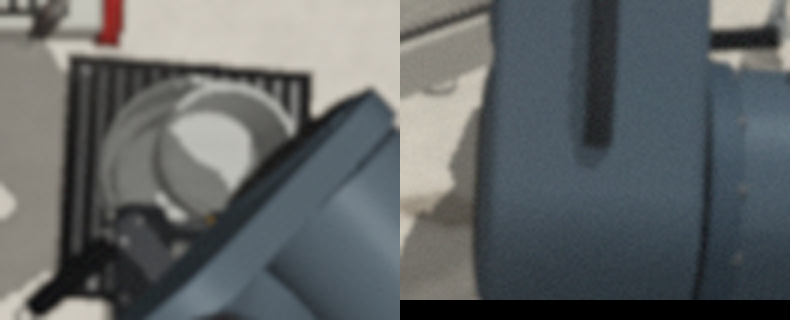

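The rim of the small pan is about 3 mm too far in +x and +y against the target, so I correct for that and lower.

Emit:
{"api": "apply_moves", "payload": {"plan": [[[-0.3,0.3,0,0,0,0,-1],[-0.3,0.3,1,0,0,0,-1],[-0.3,0.3,2,0,0,0,-1],[-0.3,0.3,3,0,0,0,-1],[-0.3,0.3,4,0,0,0,-1],[-0.3,0.3,5,0,0,0,-1],[-0.3,0.3,6,0,0,0,-1],[-0.3,0.3,7,0,0,0,-1],[-0.3,0.3,7.8,0,0,0,-1],[-0.3,0.3,8.4,0,0,0,-1],[-0.3,0.3,8.7,0,0,0,-1],[-0.3,0.3,8.8,0,0,0,-1]]]}}

```text
time: 15.8
tool_pos: [0.4181, -0.4015, 0.0856]
tcp_rot: [[0.999, -0.05, -0.0], [-0.05, -0.999, 0.0], [-0.0, -0.0, -1.0]]
ft_force: [1.6, -0.2, -1.7]
gripper_width: 0.0176
```

Emit:
{"api": "apply_moves", "payload": {"plan": [[[0,0,0.1,0,0,0,-1],[0,0,0.2,0,0,0,-1],[0,0,0.3,0,0,0,-1],[0,0,0.4,0,0,0,-1],[0,0,0.5,0,0,0,-1],[0,0,0.5,0,0,0,-1],[0,0,0.5,0,0,0,-1]]]}}

```text
time: 16.38
tool_pos: [0.4182, -0.4015, 0.0811]
tcp_rot: [[0.999, -0.05, 0.0], [-0.05, -0.999, -0.0], [0.0, 0.0, -1.0]]
ft_force: [0.3, -0.2, -0.8]
gripper_width: 0.0179
```

Run:
```python
from h import *
s=st();print(np.round(s["torque"],3))
```

```text
t 16.38 p [0.4182, -0.4015, 0.0811] F [0.3, -0.2, -0.8] w 0.0179
[-0.014  0.04   0.026]
```

Emit:
{"api": "apply_moves", "payload": {"plan": [[[0,0,0.1,0,0,0,-1],[0,0,0.2,0,0,0,-1],[0,0,0.3,0,0,0,-1],[0,0,0.3,0,0,0,-1],[0,0,0.3,0,0,0,-1]]]}}

```text
time: 16.8
tool_pos: [0.4181, -0.4015, 0.078]
tcp_rot: [[0.999, -0.05, -0.0], [-0.05, -0.999, 0.0], [-0.0, -0.0, -1.0]]
ft_force: [-0.2, -1.0, -1.2]
gripper_width: 0.018
```

Emit:
{"api": "apply_moves", "payload": {"plan": [[[0,0,0.05,0,0,0,-1],[0,0,0.1,0,0,0,-1],[0,0,0.15,0,0,0,-1],[0,0,0.2,0,0,0,-1],[0,0,0.2,0,0,0,-1],[0,0,0.2,0,0,0,-1]]]}}

```text
time: 17.3
tool_pos: [0.4181, -0.4016, 0.0761]
tcp_rot: [[0.999, -0.05, -0.0], [-0.05, -0.999, 0.0], [-0.0, -0.0, -1.0]]
ft_force: [-0.8, 0.1, -1.5]
gripper_width: 0.0176
```

Emit:
{"api": "apply_moves", "payload": {"plan": [[[0,0,0.05,0,0,0,-1],[0,0,0.1,0,0,0,-1],[0,0,0.1,0,0,0,-1],[0,0,0.1,0,0,0,-1]]]}}

```text
time: 17.63
tool_pos: [0.4182, -0.4016, 0.0752]
tcp_rot: [[0.999, -0.05, 0.0], [-0.05, -0.999, -0.0], [0.0, 0.0, -1.0]]
ft_force: [0.4, -0.6, -0.1]
gripper_width: 0.018
```

Emit:
{"api": "apply_moves", "payload": {"plan": [[[0,0,0.05,0,0,0,-1],[0,0,0.1,0,0,0,-1],[0,0,0.1,0,0,0,-1],[0,0,0.1,0,0,0,-1]]]}}

```text
time: 17.97
tool_pos: [0.4181, -0.4016, 0.0746]
tcp_rot: [[0.999, -0.05, -0.0], [-0.05, -0.999, -0.0], [-0.0, 0.0, -1.0]]
ft_force: [-3.6, 1.7, 5.4]
gripper_width: 0.0181
```

It touches down at the expected height (.075). I ease off, release and withdraw.

Emit:
{"api": "apply_moves", "payload": {"plan": [[[0,0,-0.05,0,0,0,-1],[0,0,-0.05,0,0,0,-0.55],[0,0,-0.05,0,0,0,-0.4],[0,0,-0.05,0,0,0,-0.2],[0,0,-0.05,0,0,0,-0.1],[0,0,-0.05,0,0,0,-0.1],[0,0,-2,0,0,0,-0.1],[0,0,-5,0,0,0,-0.1],[0,0,-8,0,0,0,-0.1],[0,0,-11,0,0,0,-0.1],[-3,-4,-11,0,0,0,-0.1],[-6,-8,-11,0,0,0,-0.1]]]}}

```text
time: 18.97
tool_pos: [0.372, -0.3331, 0.1856]
tcp_rot: [[0.999, -0.051, 0.003], [-0.051, -0.999, -0.003], [0.003, 0.003, -1.0]]
ft_force: [0.2, 0.1, -1.5]
gripper_width: 0.0417
```

Emit:
{"api": "apply_moves", "payload": {"plan": [[[-5,-30,0,0,0,0,-0.1],[-5,-30,0,0,0,0,-0.1],[-5,-30,0,0,0,0,-0.1],[-5,-30,0,0,0,0,-0.1],[-5,-30,0,0,0,0,-0.1],[-5,-30,0,0,0,0,-0.1],[-5,-30,0,0,0,0,-0.1],[-5,-30,0,0,0,0,-0.1],[-5,-30,0,0,0,0,-0.1],[-5,-30,0,0,0,0,-0.1]]]}}

```text
time: 19.8
tool_pos: [0.3369, -0.0301, 0.1843]
tcp_rot: [[0.999, -0.048, 0.001], [-0.048, -0.999, -0.0], [0.001, 0.0, -1.0]]
ft_force: [0.3, -0.1, -0.6]
gripper_width: 0.0418
```

Run:
```python
from h import *
st(); im=imaging.grab_frame("top")[:,:,::-1]; b=imaging.grab_frame("scene")[:,:,::-1]
A=cv2.resize(im[215:315,380:480],(500,500),interpolation=cv2.INTER_CUBIC)
B=cv2.resize(im[200:330,110:510],(800,260))[:, :]
o=np.zeros((600,800,3),np.uint8);o[:500,:500]=A
o[:300,500:]=cv2.resize(b[180:260,400:480],(300,300));o[500:600,:]=cv2.resize(im[220:300,110:510],(800,160))[:100];cv2.imwrite("pics/c10.png",o)
```

```text
t 19.8 p [0.3369, -0.0301, 0.1843] F [0.3, -0.1, -0.6] w 0.0418
```

View pics/c10.png

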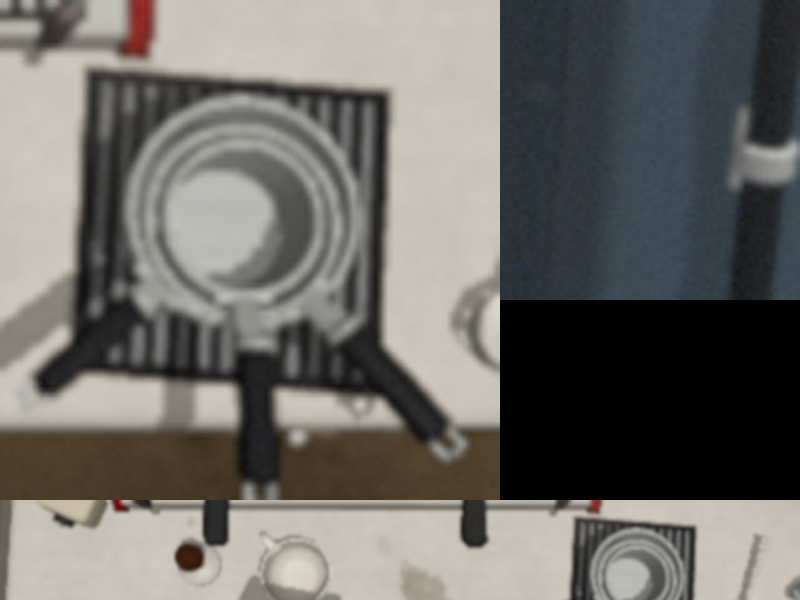

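The final view shows the three rims concentric and wholly on the mat. The handles are fanned about 45–50° apart: grips at (90,350), (258,415) and (405,390) in the crop. The other things I could make out stand where they were.

```bash
python3 -c "
from bench import ticket
ticket.job_done()"
```

```text
the job is handed in; nothing more can be done
```

The three pans are stacked on the mat, and I handed the job in at about 20 s; no verdict was reported.

- **Middle pan:** I pushed its handle round with the shut fingers until it dropped flat in the big pan, with the two handles about 90° apart.
- **Slide:** I held the big pan by its grip and slid the pair along the counter onto the mat. The big pan's axis ended about 3 mm from the mat's centre.
- **Small pan:** I carried it by its grip and lowered it in. It touched down with the tool at 75 mm, which is the height expected for sitting on the bottom, and I then released it.

**Last checks:**
- In the last top view the rims are concentric and wholly on the mat. The handles are fanned at roughly 128°, 177° and 223°.
- The tamper, cup, scoop and timer looked unmoved, though the timer and scoop were only partly in the picture. I did not check the shaker.
- The highest wrist force reading was about 9 N.
- The scene camera's view of the stack was blocked by the arm. I judged flatness from the top view and the touchdown height only.

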